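# Vent a vacuum impregnation chamber and crack its lid with a wedge

## Robot

A 6-joint arm with a two-finger parallel gripper is mounted at the origin on the work surface. World frame = base frame: x ahead of the robot, y to its left, z up, the work surface at z = 0. Lengths are in m, angles in rad, forces in N, time in s.
With the tool pointing down it reaches from about 0.35 to 0.775 m from the base axis. Payload 5.5 kg.
Tool frame: the origin (TCP) lies on the centre line of the jaws, within the pads' length; the fingertips stand 11 mm ahead of it and the grasp point (between the pads) lies 8 mm behind it (env.tip_extent is the distance from the TCP to the fingertips, in m); z points along the fingers, y is the line along which they close (so a half turn about z gives the same grasp; the last joint's range is limited). The gripper opens to 85 mm and grips with 20 to 120 N. Pads are 22 mm wide; open, the fingers measure 114 mm over their backs; the gripper's body (76 mm by 85 mm) begins 54 mm behind the grasp point. The pads swing forward as they close: fully open they stand 13 mm farther back than shut.
Start: joints at [1.018, 0.313, 0.046, 1.304, 0, 1.431], TCP at [0.231, 0.527, 0.242] pointing down, gripper open.
Joint ranges: [-2.76, 2.76], [-0.86, 1.69], [-1.03, 1.26], [-2.2, 2.34], [-1.47, 1.5], [-3.14, 3.14]. Speed limits (rad/s): [2.57, 2.57, 3.14, 3.14, 3.14, 3.14].

## Interface

Orientations are given as a unit quaternion [w, x, y, z].
In Python, from workcell import env gives the robot as it stands.
- The arm moves only by the shell command python3 -m jog 'ROWS' [FORCE]. ROWS is JSON, a list of rows, each a list of 5 numbers: the gripper's target within -1 to 1 (shut at 1, half-way at 0, fully open at -1), then the shift along the tool's x, y, z in m, then the turn about the tool's z in degrees. In form: [[fingers, tx, ty, tz, turn], ...]. A call has 1 to 5 rows; each row shifts and turns the commanded pose from where the row before left it, along the tool's axes as they then stand; what a row does not reach is not made up. A row lasts 1/12 s, in which the tool goes at most 41.7 mm and 7.16 degrees, less where a joint would pass 70% of its speed; a pose out of reach is approached as far as the arm can. A call is refused whole if a number of a shift passes 0.0417 or a number of a turn 7.16, either way. A call with a gripper value outside its range is refused whole. The fingers move at their own pace and stop on an object; FORCE is the grip in N (left out, the last holds). Time passes only in rows, so rows that do not move let the fingers close. It gives the time, the measured TCP pose, the force, the opening and the grip force at its end, in the units of the state.
- env.get_state(): the state, without advancing time (a new reading comes with each control period).
- env.read_camera(name): name is "scene" or "side" or "wrist"; returns a dict with "img" (480x640x3 uint8, red, green, blue), "fov_y" (degrees; the focal length in pixels is half the picture's height over the tangent of half this angle, whatever the lens; pixels are square), "cx", "cy" (the principal point, pixels), "T" (4x4, takes a point from camera to world coordinates). Camera axes: x right, y up, looking along -z (the intrinsics and any distortion apply to the point x, -y, -z); pixel columns grow to the right and rows downward; lengths in m; the calibration is good to about 2 mm. A picture is of the moment at which its call begins. There is no depth.
- env.hand_in(): hands the job in; it is judged then, once.
The state is a dict: "clock": time; "joint_pos": joint angles; "qvel": joint speeds; "tau": joint torques, N m; "tcp_pos": TCP position; "orientation": TCP orientation; "wrist_force": force on the tool from outside, world axes, zero at the start; "ft_torque": the same for the moment, N m; "finger_gap": finger opening in m; "grip_force": force on a finger pad.
Only numpy, scipy, OpenCV 4.12 (cv2) and the standard library are available. Lean on these libraries where they do the work, as an engineer would, in place of code of your own. Each camera call takes 0.05 s, during which the arm holds its last target. There are 200 camera calls.

## Task

The resin mounts in the vacuum chamber are done: first turn the vent valve's lever from closed to half open (45 degrees, never much beyond, so that the air does not rush in) and leave it there. Then take the wedge from the bench and push its thin end, lying flat on the chamber's pry pad, in under the lid's rim until that edge of the lid has just come up off its seal by about 2 mm. Raise the lid with the wedge alone, do not touch it with the gripper, leave the other things on the bench alone, and finish still gripping the wedge in place so that the lid stays cracked open.

Things in the scene. Friction and masses are not known exactly. Their poses are not given: they have to be found in the camera images.
- chamber: Fixed vacuum chamber: steel pot 150 mm across, round aluminium flange 200 mm across, flange top 106 mm above the bench. Origin on the bench under its centre, z up. A rubber seal ring (146 mm outer diameter) stands 4 mm above the flange: under the lid's rim runs a gap 4 mm high, 27 mm deep. Pry pad on its -x side (towards the robot); vent pipe at azimuth 120 deg, 108 mm high gauge at -60 deg.
- pry_pad (a point): Middle of the outer edge of the pry pad's top face: 122 mm from the chamber's axis, 106 mm above the bench, 22 mm farther out than the lid's rim. Axes as the chamber's: the wedge goes in along its +x.
- lid: Loose round aluminium lid with sight glass, 200 mm across, 10 mm thick, 0.55 to 0.9 kg, on the seal. Origin: centre of the rim's flat underside, 110 mm above the bench when seated. A spigot 124 mm across, 10 mm deep underneath sits in the seal with some 3 mm of play, so the lid may slide that far when pushed. Bar handle 34 mm high, 80 mm from the centre, away from the pry pad.
- lid_edge (a point): Point on the lower edge of the lid's rim above the pry pad (lid x = -100 mm, underside). Seated it is 110 mm above the bench; its rise is the lift of the lid.
- wedge: Loose plain white plastic wedge, 100 mm long, 24 mm wide, 60 g, flat on the bench: flat underside, sloped top, vertical sides; 2 mm thick at the tip rising evenly (16 deg) to 30.7 mm at the heel. Origin: middle of the underside; +x towards the thin tip (at x = +50 mm), z up. 22 mm thick at x = -20 mm, a good place to grip across its sides.
- wedge_tip (a point): Middle of the bottom edge of the wedge's thin tip; axes as the wedge's.
- vent_valve (a joint): Vent ball valve on the vent pipe, 185 mm from the chamber's axis, turning about a vertical axis. Rad: 0 closed (lever square to the pipe), 0.785 half open, 1.571 open (lever along the pipe, pointing away from the chamber); grows counterclockwise seen from above. Stays where it is left; 0.1 N m of friction.
- valve_axis (a point): Point on the valve's turning axis at the height of the lever's middle, 93 mm above the bench.
- lever_grip (a point): Middle of the lever's black sleeve, 52 mm from the valve's axis, 93 mm above the bench. Sleeve 46 mm long (x = -29 to +17 mm from here), 12 mm wide, 10 mm high; x points outward along the lever, z up. The pipe and valve body lie lower; nothing lies under the sleeve's outer half.
- mount_a: Bystander: finished black specimen mount, a disc 32 mm across, 20 mm high; origin under its centre.
- mount_b: Bystander: a second such mount, 32 mm across, 20 mm high; origin under its centre.
- resin_jar: Bystander: closed jar, 60 mm across, 90 mm high, to the left of the chamber; origin under its centre.
- dish: Bystander: covered glass dish, 72 mm across, 16 mm high, to the right of the chamber; origin under its centre.
Things that resemble listed ones, but are neither listed nor needed, are in the scene too. There is more than one size of the lid; the one meant has the size given above.

How it is judged:
On the way, in this order (a step that is already met when the one before it is completed fails the run):
1. the vent valve is turned half open, 45 degrees give or take 9 (value of joint vent_valve between 0.62 and 0.95 rad), for 0.3 s.
2. the wedge carries the lid's edge 1 to 4 mm above its seated height (z of lid_edge in the frame of chamber between 0.111 and 0.114 m and contact force between wedge and lid above 0.5 N), for 0.2 s.
At the end, for the whole second after the job is handed in: Valve at 45 degrees +-9; wedge still gripped (over 2 N), flat on the flange (tip within 3 mm of its height, tilt under 7 degrees) and bearing on the lid (over 0.5 N); lid edge 1 to 4 mm above seated, lid at rest, within 8 mm of centre, not touched by the robot (all of step 1 and all of step 2 and contact force between the fingers and wedge above 2 N and z of wedge_tip in the frame of chamber between 0.103 and 0.109 m and angle between wedge's own z axis and vertical below 0.12 rad and horizontal distance between lid and chamber below 0.008 m and linear speed of lid below 0.01 m/s and not (contact force between any of the fingers, the arm and lid above 1 N)); the arm keeps its last pose, push and grip.
It fails at once if the lid is forced up (more than 1 mm) before the chamber is vented (z of lid_edge in the frame of chamber above 0.111 m and value of joint vent_valve below 0.6 rad).
It fails at once if the vent is thrown open beyond 63 degrees (value of joint vent_valve above 1.1 rad).
It fails at once if the robot itself touches the lid (contact force between any of the fingers, the arm and lid above 1 N).
It fails at once if a bystander is moved more than 20 mm (distance of any of mount_a, mount_b, resin_jar, dish from where it was at the start of the episode above 0.02 m).
It also fails if it takes over 62 s, if anything falls off the work surface, if the arm or the gripper's body presses on something with over 40 N, if the wrist force passes 120 N, or if a joint passes its speed limit or range.

## Working session

There is one attempt and no reset: what is moved stays moved. The work goes in short steps, Python scripts to look and compute and a shell command to move; the robot and the scene stay as the last step left them, time stands still between calls to the robot, and variables do not carry over. Pictures are saved under pics/ and viewed, at most 10 in all, crops included, and the job is handed in when it is done.

```bash
mkdir -p pics; ls; cat > h.py <<'E'
import numpy as np,cv2
from workcell import env
def cam(n,save=None):
    c=env.read_camera(n)
    if save: cv2.imwrite('pics/'+save,c['img'][:,:,::-1])
    return c
def ray(c,u,v):
    f=240/np.tan(np.radians(c['fov_y'])/2)
    d=np.array([(u-c['cx'])/f,-(v-c['cy'])/f,-1]); T=np.array(c['T'])
    return T[:3,3],T[:3,:3]@d
def onplane(c,u,v,z):
    o,d=ray(c,u,v); return o+d*(z-o[2])/d[2]
def proj(c,p):
    f=240/np.tan(np.radians(c['fov_y'])/2); T=np.array(c['T'])
    q=T[:3,:3].T@(np.array(p)-T[:3,3]); return c['cx']-f*q[0]/q[2], c['cy']+f*q[1]/q[2]
E
python3 - <<'E'
from h import *
ims=[]
for n in ['scene','side','wrist']:
    c=cam(n,n+'0.png'); print(n,{k:v for k,v in c.items() if k!='img'})
print(env.get_state())
E
```

```text
pics
scene {'fov_y': 48.21321185897727, 'cx': 323.05699394682233, 'cy': 237.4207688815131, 'T': array([[ 0.84693442, -0.32071092,  0.42408323,  1.12367254],
       [ 0.53164814,  0.52166181, -0.66724749, -0.80909304],
       [-0.00723446,  0.79057793,  0.61231871,  0.83655356],
       [ 0.        ,  0.        ,  0.        ,  1.        ]])}
side {'fov_y': 43.31081286206401, 'cx': 328.44978778795013, 'cy': 241.23786975654411, 'T': array([[-0.96406039,  0.15993914, -0.21214863,  0.37323279],
       [-0.26511431, -0.52688665,  0.8075301 ,  1.02135475],
       [ 0.01737739,  0.83475142,  0.5503527 ,  0.78590209],
       [ 0.        ,  0.        ,  0.        ,  1.        ]])}
wrist {'fov_y': 69.63884790386798, 'cx': 321.819139645258, 'cy': 237.77547616041682, 'T': array([[ 0.4018657 , -0.8647448 , -0.30119825,  0.15227377],
       [ 0.91569706,  0.37889601,  0.13392802,  0.5608676 ],
       [-0.00169074, -0.32962743,  0.94410958,  0.37300499],
       [ 0.        ,  0.        ,  0.        ,  1.        ]])}
{'clock': 0.15, 'joint_pos': array([ 1.01837782e+00,  3.13837835e-01,  4.52292206e-02,  1.30358414e+00,
       -2.12714761e-05,  1.43120307e+00]), 'qvel': array([ 0.00111496, -0.00340651,  0.00342774, -0.00053978, -0.00032258,
        0.00218942]), 'tau': array([ 1.34016744e-03, -4.81065094e+01,  2.98815626e+01,  1.38703996e-02,
       -2.11194492e-04, -9.05615508e-06]), 'tcp_pos': array([0.23050608, 0.52637498, 0.24160366]), 'orientation': array([-2.26789676e-04,  2.04949944e-01,  9.78772207e-01, -6.60442928e-04]), 'wrist_force': array([ 0.08495505, -0.78599984, -0.20085159]), 'ft_torque': array([ 0.04418343, -0.01210275, -0.04174171]), 'grip_force': 0.0, 'finger_gap': 0.08569326710800725}
```

View pics/scene0.png

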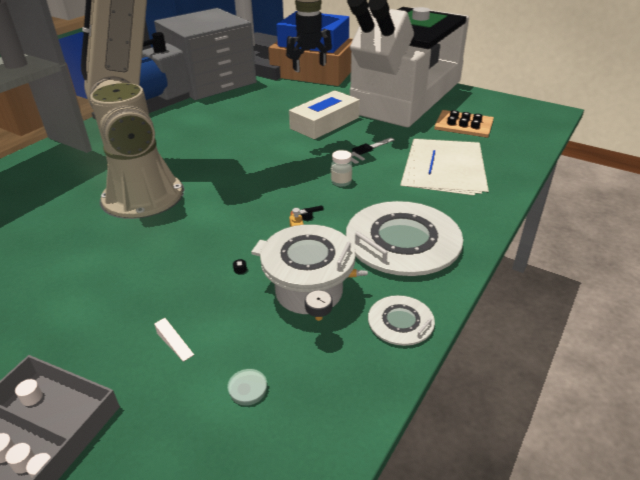

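View pics/side0.png

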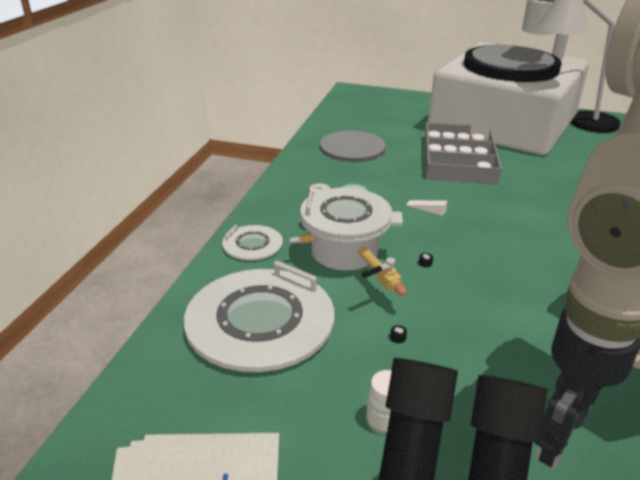

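Candidates: the wedge is the white bar at scene (173,339) and side (428,206). No other wedge shows. The lid meant is the one on the pot at scene (308,252); the loose lids at (404,238, larger) and (401,320, smaller) are decoys. The vent valve is at scene (300,214) and side (385,268), with its black lever. Next I'll take close crops.

```bash
python3 - <<'E'
from h import *
a=cv2.imread('pics/scene0.png')[195:365,150:370]; cv2.imwrite('pics/ca.png',cv2.resize(a,None,fx=3.5,fy=3.5,interpolation=cv2.INTER_CUBIC))
a=cv2.imread('pics/side0.png')[175:305,285:455]; cv2.imwrite('pics/cb.png',cv2.resize(a,None,fx=4.5,fy=4.5,interpolation=cv2.INTER_CUBIC))
E
```

```text
(no output)
```

View pics/ca.png

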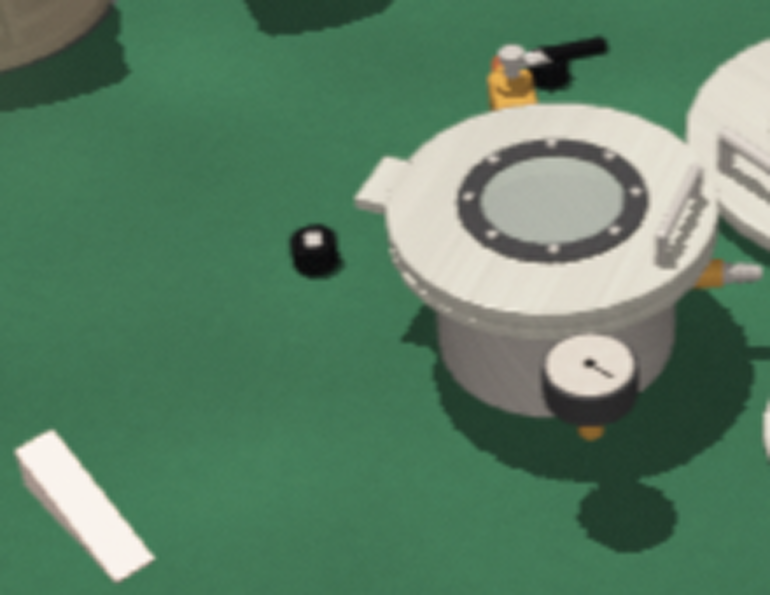

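View pics/cb.png

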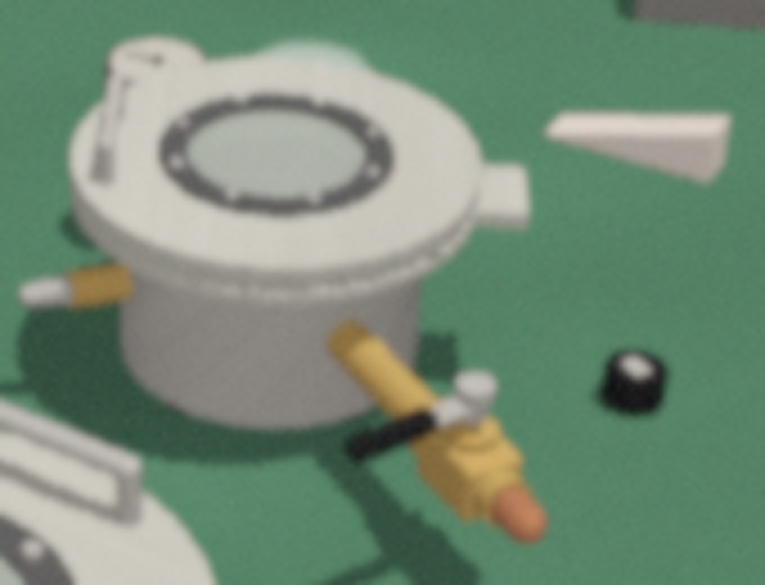

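The crops show these points:
- **Wedge:** the heel is at upper left and the thin tip at lower right, crop A (135,569).
- **Pry pad:** the middle of its outer edge is at (372,177) in A and (529,192) in B.
- **Lid ring centre:** (553,200) in A and (276,153) in B.
- **Lever sleeve:** the middle is at (579,49) in A and (391,433) in B.

```bash
cat >> h.py <<'E'
def tri(c1,p1,c2,p2):
    A=np.zeros((3,3));b=np.zeros(3)
    for c,p in((c1,p1),(c2,p2)):
        o,d=ray(c,*p);d=d/np.linalg.norm(d);M=np.eye(3)-np.outer(d,d);A+=M;b+=M@o
    return np.linalg.solve(A,b)
E
python3 - <<'E'
from h import *
np.set_printoptions(precision=4,suppress=True)
s=env.read_camera('scene');d=env.read_camera('side')
A=lambda x,y:(x/3.5+150-.36,y/3.5+195-.36)
B=lambda x,y:(x/4.5+285-.39,y/4.5+175-.39)
for n,a,b,z in [('lid',(553,200),(276,153),.12),('pad',(372,177),(529,192),.106),('sleeve',(579,49),(391,433),.093),('sltip',(605,45),(350,447),.093),('knob',(512,50),(475,385),.1)]:
    print(n,tri(s,A(*a),d,B(*b)),onplane(s,*A(*a),z),onplane(d,*B(*b),z))
for n,p,z in [('tipL',(153,558),.002),('tipR',(117,580),.002),('heelL',(52,430),.0307),('heelR',(15,450),.0307)]: print(n,onplane(s,*A(*p),z))
for n,p,z in [('tipR',(562,115),.002),('tipL',(547,133),.002),('heelR',(730,114),.0307),('heelL',(715,135),.0307)]: print(n,onplane(d,*B(*p),z))
E
```

```text
lid [ 0.6271 -0.0888  0.1216] [ 0.626  -0.0872  0.12  ] [ 0.6277 -0.0915  0.12  ]
pad [ 0.5069 -0.1137  0.1062] [ 0.5074 -0.1135  0.106 ] [ 0.5064 -0.1147  0.106 ]
sleeve [0.5325 0.0849 0.0954] [0.5313 0.0878 0.093 ] [0.5326 0.0811 0.093 ]
sltip [0.5464 0.0987 0.0952] [0.5441 0.1014 0.093 ] [0.5473 0.0961 0.093 ]
knob [0.5019 0.0499 0.1037] [0.4982 0.0543 0.1   ] [0.503 0.045 0.1  ]
tipL [ 0.5273 -0.3556  0.002 ]
tipR [ 0.5211 -0.378   0.002 ]
heelL [ 0.4303 -0.3308  0.0307]
heelR [ 0.4236 -0.3537  0.0307]
tipR [ 0.5228 -0.3809  0.002 ]
tipL [ 0.5278 -0.3573  0.002 ]
heelR [ 0.4261 -0.359   0.0307]
heelL [ 0.4316 -0.3324  0.0307]
```

```bash
R='[0,-0.0327,-0.0193,0.003,0]'
python3 -m jog '[[0,-0.0327,-0.0193,0.003,0],[0,-0.0327,-0.0193,0.003,0],[0,-0.0327,-0.0193,0.003,0],[0,-0.0327,-0.0193,0.003,0],[0,-0.0327,-0.0193,0.003,0]]' 40
python3 -m jog '[[0,-0.0327,-0.0193,0.003,0],[0,-0.0327,-0.0193,0.003,0],[0,-0.0327,-0.0193,0.003,0],[0,-0.0327,-0.0193,0.003,0],[0,-0.0327,-0.0193,0.003,0]]'
python3 -m jog '[[0,-0.0327,-0.0193,0.003,0],[0,-0.0327,-0.0193,0.003,0],[0,-0.0327,-0.0193,0.003,0],[0,-0.0327,-0.0193,0.003,0],[0,0,0,0,-6.9]]'
python3 -m jog '[[0,0,0,0,-6.9],[0,0,0,0,-6.9],[0,0,0,0,-6.9],[0,0,0,0,-6.9],[0,0,0,0,-6.9]]'
python3 -m jog '[[0,0,0,0,-6.9],[0,0,0,0,-6.9],[0,0,0,0,-6.9],[0,0,0,0,-6.9],[0,0,0,0,0]]'
cat >> h.py <<'E'
def pose():
    from scipy.spatial.transform import Rotation as Ro
    s=env.get_state();q=s['orientation'];R=Ro.from_quat([q[1],q[2],q[3],q[0]]).as_matrix()
    return s,np.array(s['tcp_pos']),R
def to(p,yaz):
    s,t,R=pose();a=np.degrees(np.arctan2(R[1,1],R[0,1]))
    print('t',s['clock'],'tcp',t.round(4),'yaz',a.round(2),'tool shift',(R.T@(np.array(p)-t)).round(4),'turn',round((a-yaz+180)%360-180,2),'tilt',R[2,2].round(4),'gap',s['finger_gap'],'grip',s['grip_force'],'F',s['wrist_force'].round(1))
E
python3 - <<'E'
from h import *
to([.542,.095,.087],135)
c=cam('wrist','w1.png')
for p in [(.504,.049,.1),(.543,.0835,.093),(.545,.098,.093)]: print(proj(c,p))
E
```

```text
clock: 0.67
tcp_pos: [0.3423, 0.3713, 0.2271]
orientation: [0.0, 0.205, 0.979, 0.0]
wrist_force: [0.9, -0.0, 0.0]
finger_gap: 0.0426
grip_force: 0.0
clock: 1.08
tcp_pos: [0.4536, 0.2171, 0.2123]
orientation: [0.0, 0.205, 0.979, 0.0]
wrist_force: [-0.4, 0.6, 0.5]
finger_gap: 0.0423
grip_force: 0.0
clock: 1.5
tcp_pos: [0.5454, 0.0903, 0.1994]
orientation: [0.001, 0.148, 0.989, -0.001]
wrist_force: [0.1, 0.8, -0.4]
finger_gap: 0.0429
grip_force: 0.0
clock: 1.92
tcp_pos: [0.5416, 0.0954, 0.2001]
orientation: [-0.0, -0.157, 0.988, 0.0]
wrist_force: [-0.9, 1.1, 0.3]
finger_gap: 0.0427
grip_force: 0.0
clock: 2.33
tcp_pos: [0.5415, 0.0956, 0.2002]
orientation: [-0.0, -0.387, 0.922, 0.0]
wrist_force: [-0.3, -1.0, -0.0]
finger_gap: 0.0428
grip_force: 0.0
t 2.3333 tcp [0.5415 0.0956 0.2002] yaz 135.52 tool shift [ 1.000e-04 -8.000e-04  1.132e-01] turn 0.52 tilt -1.0 gap 0.042764103281214515 grip 0.0 F [-0.3 -1.  -0. ]
(np.float64(312.4573634457817), np.float64(158.58664844357423))
(np.float64(308.3821081293798), np.float64(230.3650718163711))
(np.float64(320.42706390423956), np.float64(245.4978545706335))
```

View pics/w1.png

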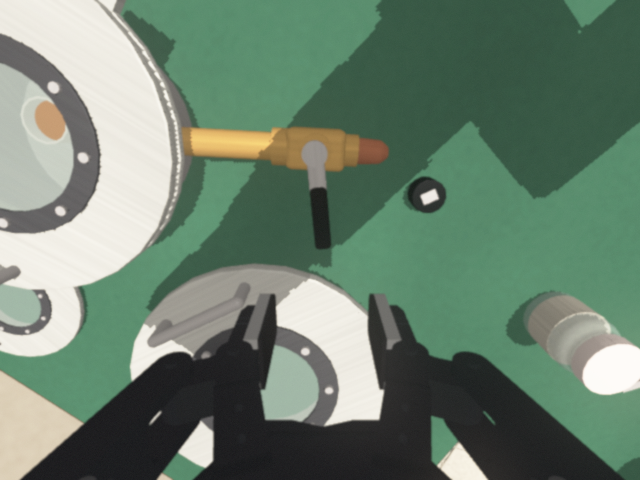

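The wrist view shows the valve hub at (314,155), with the sleeve running from (317,188) to (323,248). The pipe runs from (190,141) to (375,150).

```bash
python3 - <<'E'
from h import *
c=env.read_camera('wrist')
def az(a,b): d=b-a; return np.degrees(np.arctan2(d[1],d[0])),np.hypot(d[0],d[1])
h=onplane(c,314,155,.105);s0=onplane(c,317.5,188,.098);m=onplane(c,320,218,.098);e=onplane(c,322,246,.098)
print(h,s0,m,e,az(h,e),az(s0,e)); print(az(onplane(c,190,141,.07),onplane(c,375,151,.07)))
E
```

```text
[0.50097283 0.04802057 0.105     ] [0.51553002 0.06559125 0.098     ] [0.52934117 0.08185209 0.098     ] [0.54316369 0.09775508 0.098     ] (np.float64(49.69133325499869), np.float64(0.06521955321142787)) (np.float64(49.332352830694276), np.float64(0.04240437813400558))
(np.float64(132.16616511985796), np.float64(0.13592338627034514))
```

```bash

python3 -m jog '[[0,0.005,-0.0007,0,-4],[0,0,0,0.028,0],[0,0,0,0.028,0],[0,0,0,0.028,0],[0,0,0,0.028,0]]' 30
python3 -m jog '[[1,0,0,0,0],[1,0,0,0,0],[1,0,0,0,0],[1,0,0,0,0],[1,0,0,0,0]]'
python3 - <<'E'
from h import *
to([.5385,.0915,.087],139.5)
c=cam('wrist','w2.png')
E
```

```text
clock: 2.85
tcp_pos: [0.5388, 0.0915, 0.0875]
orientation: [0.001, -0.416, 0.909, -0.0]
wrist_force: [0.4, 0.2, 0.1]
finger_gap: 0.0425
grip_force: 0.0
clock: 3.27
tcp_pos: [0.5388, 0.0914, 0.0891]
orientation: [0.0, -0.417, 0.909, -0.0]
wrist_force: [-0.8, -1.5, -6.1]
finger_gap: 0.0116
grip_force: 33.2
t 3.2667 tcp [0.5388 0.0914 0.0891] yaz 139.32 tool shift [0.0002 0.0003 0.0021] turn -0.18 tilt -1.0 gap 0.011639995300404327 grip 33.217352628707886 F [-0.8 -1.5 -6.1]
```

View pics/w2.png

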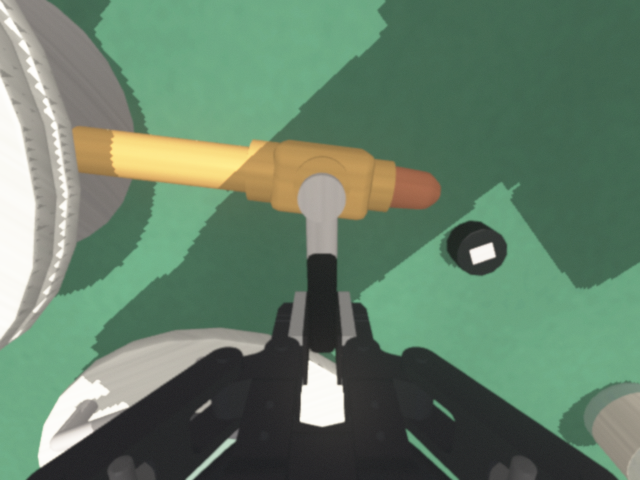

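The lever is gripped and centred, with the hub at (321,197).

```bash

python3 -m jog '[[1,0.0001,0.00305,0,-3.1],[1,0.0001,0.00305,0,-3.1],[1,0.0001,0.00305,0,-3.1],[1,0.0001,0.00305,0,-3.1],[1,0.0001,0.00305,0,-3.1]]'
python3 -m jog '[[1,0.0001,0.00305,0,-3.1],[1,0.0001,0.00305,0,-3.1],[1,0.0001,0.00305,0,-3.1],[1,0.0001,0.00305,0,-3.1],[1,0.0001,0.00305,0,-3.1]]'
python3 -m jog '[[1,0.0001,0.00305,0,-3.1],[1,0.0001,0.00305,0,-3.1],[1,0,0,0,0],[1,0,0,0,0]]'
python3 - <<'E'
from h import *
to([.502,.1,.087],176.8)
c=cam('wrist','w3.png')
E
```

```text
clock: 3.73
tcp_pos: [0.5259, 0.0997, 0.0891]
orientation: [0.0, -0.537, 0.844, -0.0]
wrist_force: [-1.3, -0.7, -4.7]
finger_gap: 0.0113
grip_force: 33.4
clock: 4.15
tcp_pos: [0.5111, 0.1044, 0.089]
orientation: [0.0, -0.646, 0.763, 0.0]
wrist_force: [-2.0, -0.2, -4.4]
finger_gap: 0.0113
grip_force: 33.4
clock: 4.48
tcp_pos: [0.5049, 0.1051, 0.0889]
orientation: [0.0, -0.685, 0.729, 0.0]
wrist_force: [-3.7, 0.8, -1.3]
finger_gap: 0.0113
grip_force: 33.7
t 4.4833 tcp [0.5049 0.1051 0.0889] yaz 176.46 tool shift [0.0053 0.0026 0.0019] turn -0.34 tilt -1.0 gap 0.011313343072885639 grip 33.749536871910095 F [-3.7  0.8 -1.3]
```

View pics/w3.png

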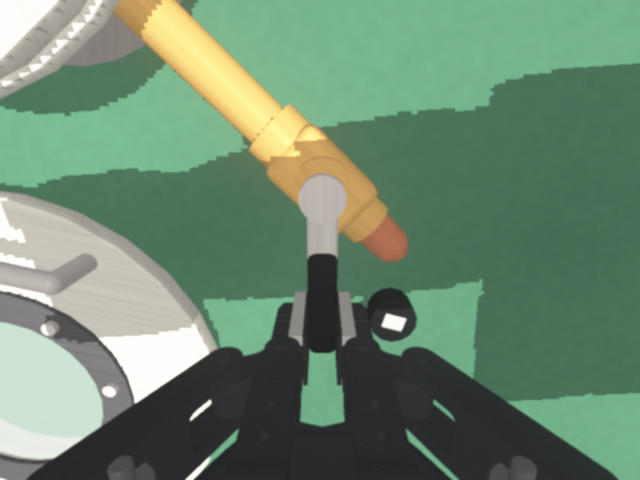

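The valve lever is now about 45° from the pipe (lever vertical in the picture, pipe at about 44°), so it stands at half open. Next I release it, rise and go to the wedge.

```bash

python3 -m jog '[[0,0,0,0,0],[0,0,0,0,0],[0,0,0,0,0],[0,0,0,-0.02,0],[0,0,0,-0.03,0]]'
python3 -m jog '[[0,0,0,-0.03,0],[0,0,0,-0.03,0],[0,0.038,0.0017,0,0],[0,0.038,0.0017,0,0],[0,0.038,0.0017,0,0]]'
python3 -m jog '[[0,0.038,0.0017,0,0],[0,0.038,0.0017,0,0],[0,0.038,0.0017,0,0],[0,0.038,0.0017,0,0],[0,0.038,0.0017,0,0]]'
python3 -m jog '[[0,0.038,0.0017,0,0],[0,0.038,0.0017,0,0],[0,0.038,0.0017,0,0],[0,0.038,0.0017,0,0],[0,0,0,0,6.7]]'
python3 -m jog '[[0,0,0,0,6.7],[0,0,0,0,6.7],[0,0,0,0,6.7],[0,0,0,0,6.7],[0,0,0,0,6.7]]'
python3 -m jog '[[0,0,0,0,6.7],[0,0,0,0,6.7],[0,0,0,0,6.7],[0,0,0,0,6.7],[0,0,0,0,6.7]]'
python3 -m jog '[[0,0,0,0,6.7],[0,0,0,0,6.7],[0,0,0,0,6.7],[0,0,0,0,6.7],[0,0,0,0,0]]'
python3 - <<'E'
from h import *
np.set_printoptions(precision=4,suppress=True)
to([.4567,-.3512,.1],76.1)
c=cam('wrist','w4.png')
g=c['img'].astype(int); m=((g.min(2)>150)&(g.max(2)-g.min(2)<45)).astype(np.uint8)
for k in cv2.findContours(m,0,1)[0]:
    if cv2.contourArea(k)>800: print(cv2.contourArea(k),cv2.minAreaRect(k),cv2.approxPolyDP(k,6,True)[:,0].tolist())
for p in [(.5247,-.368,0),(.4279,-.344,.0307)]: print(proj(c,p))
E
```

```text
clock: 4.95
tcp_pos: [0.5038, 0.1046, 0.1366]
orientation: [-0.002, -0.685, 0.728, 0.001]
wrist_force: [1.1, 0.3, 0.5]
finger_gap: 0.043
grip_force: 0.0
clock: 5.37
tcp_pos: [0.4944, -0.0096, 0.1998]
orientation: [0.001, -0.686, 0.727, -0.002]
wrist_force: [0.8, -0.7, -0.4]
finger_gap: 0.0421
grip_force: 0.0
clock: 5.78
tcp_pos: [0.4735, -0.2002, 0.199]
orientation: [0.0, -0.685, 0.728, -0.001]
wrist_force: [1.7, 1.2, 0.1]
finger_gap: 0.043
grip_force: 0.0
clock: 6.2
tcp_pos: [0.4572, -0.3567, 0.1984]
orientation: [-0.001, -0.639, 0.769, -0.003]
wrist_force: [-0.1, -1.0, 0.3]
finger_gap: 0.0425
grip_force: 0.0
clock: 6.62
tcp_pos: [0.4578, -0.3499, 0.1987]
orientation: [0.0, -0.391, 0.921, -0.001]
wrist_force: [-0.5, 0.1, -0.1]
finger_gap: 0.0427
grip_force: 0.0
clock: 7.03
tcp_pos: [0.4579, -0.3498, 0.1988]
orientation: [0.001, -0.109, 0.994, -0.001]
wrist_force: [0.3, -0.7, 0.4]
finger_gap: 0.043
grip_force: 0.0
clock: 7.45
tcp_pos: [0.4579, -0.3497, 0.1987]
orientation: [0.001, 0.123, 0.992, -0.0]
wrist_force: [-0.7, 0.4, -0.1]
finger_gap: 0.0425
grip_force: 0.0
t 7.45 tcp [ 0.457
[... 715 characters left out ...]
570, 411], [570, 372], [581, 345], [639, 286]]
2941.0 ((14.806684494018555, 302.148681640625), (113.40620422363281, 51.21570587158203), 52.43141174316406) [[0, 242], [8, 256], [0, 262], [7, 334], [33, 342], [41, 334], [38, 319], [49, 313], [69, 332]]
2485.5 ((320.5, 225.0), (96.0, 29.0), 90.0) [[309, 177], [309, 271], [331, 273], [335, 183]]
11622.5 ((31.268726348876953, 217.38076782226562), (254.1037139892578, 167.3055419921875), 68.45902252197266) [[14, 88], [0, 100], [13, 94], [35, 128], [0, 140], [1, 180], [95, 309], [142, 291], [151, 302], [0, 366], [155, 305]]
(np.float64(320.7129193898854), np.float64(272.8748304248176))
(np.float64(319.93196236102693), np.float64(183.81354775713413))
```

View pics/w4.png

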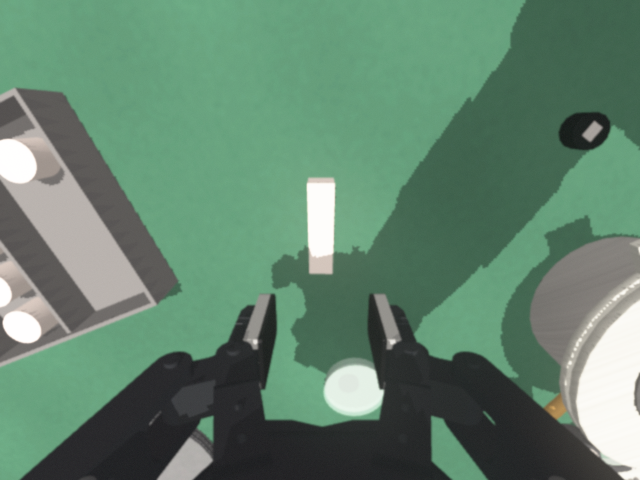

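The wedge is where predicted, from heel (321,180) to tip (320,273), with the jaws square to it. Descending to grip.

```bash

python3 -m jog '[[0,0.001,-0.0016,0.035,0],[0,0,0,0.04,0],[0,0,0,0.04,0],[0,0,0,0.04,0],[0,0,0,0.02,0]]' 60
python3 -m jog '[[0,0,0,0.010,0],[1,0,0,0,0],[1,0,0,0,0],[1,0,0,0,0],[1,0,0,0,0]]'
python3 -m jog '[[1,0,0,0,0],[1,0,0,-0.015,0],[1,0,0,-0.03,0],[1,0,0,-0.04,0],[1,0,0,-0.04,0]]'
python3 - <<'E'
from h import *
to([.4567,-.3512,.15],76.1)
E
```

```text
clock: 7.92
tcp_pos: [0.4541, -0.3486, 0.0189]
orientation: [-0.002, 0.12, 0.993, 0.002]
wrist_force: [0.3, 0.0, 0.1]
finger_gap: 0.0423
grip_force: 0.0
clock: 8.33
tcp_pos: [0.4569, -0.3512, 0.0147]
orientation: [0.001, 0.121, 0.993, -0.001]
wrist_force: [0.5, 0.3, -0.5]
finger_gap: 0.0226
grip_force: 61.5
clock: 8.75
tcp_pos: [0.4554, -0.3497, 0.1394]
orientation: [-0.001, 0.121, 0.993, 0.001]
wrist_force: [0.6, -0.9, -0.2]
finger_gap: 0.0223
grip_force: 61.5
t 8.75 tcp [ 0.4554 -0.3497  0.1394] yaz 76.07 tool shift [-0.0016 -0.0011 -0.0106] turn -0.03 tilt -1.0 gap 0.022273348214581212 grip 61.520562171936035 F [ 0.6 -0.9 -0.2]
```

```bash

python3 -m jog '[[1,0,0,0,0],[1,0.0132,0.0348,0,0],[1,0.0132,0.0348,0,0],[1,0.0132,0.0348,0,0],[1,0.0132,0.0348,0,0]]'
python3 -m jog '[[1,0.0132,0.0348,0,0],[1,0.0132,0.0348,0,0],[1,0,0,0,-6.4],[1,0,0,0,-6.4],[1,0,0,0,-6.4]]'
python3 -m jog '[[1,0,0,0,-6.4],[1,0,0,0,0],[1,0,0,0,0]]'
python3 - <<'E'
from h import *
to([.4309,-.1295,.14],101.6)
s,t,R=pose()
u=np.array([np.cos(np.radians(11.6)),np.sin(np.radians(11.6)),0])
w=np.array([-u[1],u[0],0])
tip=t+.07*u-[0,0,.0147]; pad=np.array([.507,-.114,.106])
out=[]
for n in ['scene','side']:
    c=cam(n,n+'5.png')
    pp=[proj(c,tip+k*w) for k in(-.012,0,.012)]+[proj(c,pad)]; print(n,np.round(pp,1).tolist())
    x,y=map(int,proj(c,pad)); a=c['img'][y-50:y+50,x-65:x+65,::-1]; out.append(cv2.resize(a,None,fx=5.5,fy=5.5,interpolation=cv2.INTER_CUBIC)); print(x-65,y-50)
cv2.imwrite('pics/c5.png',cv2.resize(np.vstack(out),None,fx=.54,fy=.54,interpolation=cv2.INTER_AREA))
E
```

```text
clock: 9.17
tcp_pos: [0.4381, -0.2014, 0.1387]
orientation: [0.001, 0.122, 0.993, -0.0]
wrist_force: [0.2, 1.5, -0.6]
finger_gap: 0.0225
grip_force: 61.6
clock: 9.58
tcp_pos: [0.4298, -0.1278, 0.139]
orientation: [0.001, -0.05, 0.999, -0.0]
wrist_force: [0.5, -0.6, -0.5]
finger_gap: 0.0224
grip_force: 61.7
clock: 9.83
tcp_pos: [0.4297, -0.1287, 0.1387]
orientation: [0.0, -0.1, 0.995, -0.0]
wrist_force: [0.8, -0.2, 0.5]
finger_gap: 0.0228
grip_force: 61.7
t 9.8333 tcp [ 0.4297 -0.1287  0.1387] yaz 101.49 tool shift [-0.001  -0.001  -0.0013] turn -0.11 tilt -1.0 gap 0.02277294686459564 grip 61.65810585021973 F [ 0.8 -0.2  0.5]
scene [[249.1, 240.8], [251.6, 237.6], [254.0, 234.5], [255.6, 245.3]]
190 195
side [[406.4, 208.0], [406.6, 210.7], [406.8, 213.6], [401.9, 217.4]]
336 167
```

View pics/c5.png

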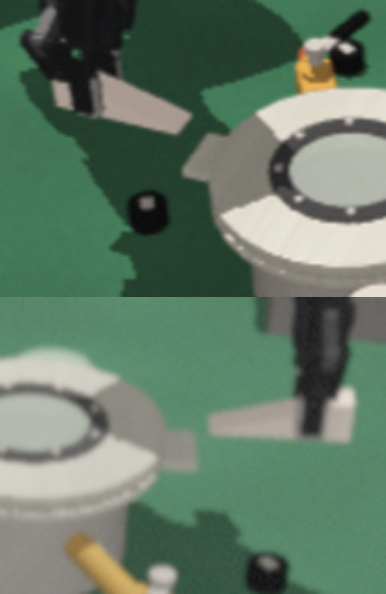

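The tip is seen at scene (252.5,236.5) and side (406,210), within about 1 px of prediction, and it is in line with the pad. Now I move over the pad and lower.

```bash

python3 -m jog '[[1,-0.01,-0.0005,0,0],[1,-0.01,-0.0005,0,0],[1,0,0,0.008,0],[1,0,0,0.006,0],[1,0,0,0.002,0]]'
python3 -m jog '[[1,0,0,0.001,0],[1,0,0,0.0005,0],[1,0,0,0,0],[1,0,0,0,0]]'
python3 -m jog '[[1,0,0,0.0005,0],[1,0,0,0,0],[1,0,0,0,0]]'
python3 -m jog '[[1,0,0,0.0005,0],[1,0,0,0,0],[1,0,0,0,0]]'
python3 - <<'E'
from h import *
to([.4485,-.1259,.1207],101.6)
E
```

```text
clock: 10.35
tcp_pos: [0.4486, -0.1251, 0.1206]
orientation: [-0.001, -0.102, 0.995, 0.001]
wrist_force: [-0.8, -0.2, -0.4]
finger_gap: 0.0229
grip_force: 61.6
clock: 10.68
tcp_pos: [0.4493, -0.1257, 0.1209]
orientation: [0.0, -0.101, 0.995, -0.0]
wrist_force: [0.4, 0.7, -0.8]
finger_gap: 0.0229
grip_force: 61.6
clock: 10.93
tcp_pos: [0.4493, -0.1257, 0.1204]
orientation: [0.0, -0.101, 0.995, -0.0]
wrist_force: [0.0, -0.6, -0.3]
finger_gap: 0.0227
grip_force: 61.6
clock: 11.18
tcp_pos: [0.4493, -0.1256, 0.1198]
orientation: [0.0, -0.101, 0.995, 0.0]
wrist_force: [0.2, 0.1, -0.6]
finger_gap: 0.0223
grip_force: 61.6
t 11.1833 tcp [ 0.4493 -0.1256  0.1198] yaz 101.65 tool shift [ 0.0008 -0.0001 -0.0009] turn 0.05 tilt -1.0 gap 0.022307685270171924 grip 61.644065380096436 F [ 0.2  0.1 -0.6]
```

```bash

for i in 1 2 3; do python3 -m jog '[[1,0,0,0.0004,0],[1,0,0,0,0],[1,0,0,0,0]]' | egrep 'tcp|wrist'; done
```

```text
tcp_pos: [0.4494, -0.1257, 0.1194]
wrist_force: [0.5, -0.2, 0.1]
tcp_pos: [0.4493, -0.1256, 0.1192]
wrist_force: [-1.6, 0.3, 1.7]
tcp_pos: [0.4493, -0.1257, 0.119]
wrist_force: [-1.9, 0.0, 5.2]
```

```bash

python3 -m jog '[[1,-0.003,0,-0.0003,0],[1,-0.004,0,0,0],[1,-0.004,0,0,0],[1,-0.003,0,0,0],[1,0,0,0,0]]'
python3 -m jog '[[1,-0.001,0,0,0],[1,-0.001,0,0,0],[1,-0.001,0,0,0],[1,0,0,0,0],[1,0,0,0,0]]' | egrep 'tcp|wrist'
python3 -m jog '[[1,-0.001,0,0,0],[1,-0.001,0,0,0],[1,0,0,0,0],[1,0,0,0,0]]' | egrep 'tcp|wrist'
```

```text
clock: 12.35
tcp_pos: [0.464, -0.1229, 0.1192]
orientation: [0.001, -0.102, 0.995, -0.0]
wrist_force: [-2.3, -0.1, 5.4]
finger_gap: 0.0227
grip_force: 62.3
tcp_pos: [0.4658, -0.1224, 0.1192]
wrist_force: [-5.2, -0.7, 7.7]
tcp_pos: [0.4667, -0.1221, 0.1192]
wrist_force: [-8.6, -2.0, 10.2]
```

```bash
cat > lid.py <<'E'
from h import *
from scipy.optimize import least_squares
np.set_printoptions(precision=2,suppress=True)
C=np.array([.6268,-.0893,.12]);u=np.array([np.cos(.2025),np.sin(.2025),0])
def meas():
    D=[]
    for n in ['scene','side']:
        a=cv2.imread(f'pics/{n}5.png',0);c=env.read_camera(n);b=cv2.cvtColor(c['img'],cv2.COLOR_RGB2GRAY)
        t=np.linspace(0,2*np.pi,60);poly=np.array([proj(c,C+.096*np.array([np.cos(k),np.sin(k),0])) for k in t],np.int32)
        m=cv2.fillPoly(np.zeros_like(a),[poly],255)
        p=cv2.goodFeaturesToTrack(a,120,.02,3,mask=m)
        q,st,e=cv2.calcOpticalFlowPyrLK(a,b,p,None,winSize=(11,11),maxLevel=1)
        back,st2,_=cv2.calcOpticalFlowPyrLK(b,a,q,None,winSize=(11,11),maxLevel=1)
        ok=(st[:,0]==1)&(np.abs(back-p)[:,0].max(1)<.15)
        for x,y in zip(p[ok,0],q[ok,0]): D.append((c,onplane(c,*x,.12),x,y-x))
    def f(v):
        r=[]
        for c,P,x,d in D:
            Q=P+(v[:3]+np.cross(v[3:],(P-C)/.1))*1e-3
            r+=list(np.array(proj(c,Q))-x-d)
        return r
    s=least_squares(f,np.zeros(6),loss='soft_l1',f_scale=.15);v=s.x
    edge=v[:3]+np.cross(v[3:],-u);far=v[:3]+np.cross(v[3:],u)
    cov=np.linalg.inv(s.jac.T@s.jac)
    print(len(D),'lid shift mm',v[:3],'edge rise',edge[2].round(2),'far rise',far[2].round(2),'rot',v[3:],'rms px',np.sqrt(np.mean(np.square(f(v)))).round(3))
meas()
E
python3 lid.py; python3 -c "
from h import *
to([.4667,-.1221,.1192],101.6)"
```

```text
51 lid shift mm [0.11 0.26 0.12] edge rise 0.17 far rise 0.08 rot [ 0.25  0.1  -0.22] rms px 1.029
t 13.2 tcp [ 0.4667 -0.1221  0.1192] yaz 101.62 tool shift [ 0. -0.  0.] turn 0.02 tilt -1.0 gap 0.02261498582160485 grip 63.02729845046997 F [-8.2 -1.3 10. ]
```

```bash

python3 -m jog '[[1,-0.001,0,-0.0003,0],[1,-0.001,0,0,0],[1,0,0,0,0],[1,0,0,0,0]]' | egrep 'tcp|wrist'
python3 -m jog '[[1,-0.001,0,0,0],[1,-0.001,0,0,0],[1,0,0,0,0],[1,0,0,0,0]]' | egrep 'tcp|wrist|ori'
python3 lid.py
```

```text
tcp_pos: [0.4684, -0.1216, 0.1193]
wrist_force: [-8.2, -2.1, 8.7]
tcp_pos: [0.4703, -0.1211, 0.1193]
orientation: [-0.002, -0.101, 0.995, -0.0]
wrist_force: [-8.2, -1.4, 9.9]
48 lid shift mm [2.8  0.59 0.27] edge rise 0.71 far rise -0.17 rot [-0.1   0.43  0.08] rms px 1.3
```

```bash

python3 -m jog '[[1,-0.001,0,0,0],[1,-0.001,0,0,0],[1,-0.001,0,0,0],[1,0,0,0,0],[1,0,0,0,0]]' | egrep 'tcp|wrist|ori|gap'
python3 lid.py
```

```text
tcp_pos: [0.4731, -0.1205, 0.1193]
orientation: [-0.002, -0.101, 0.995, -0.0]
wrist_force: [-8.8, -2.2, 10.2]
finger_gap: 0.0224
48 lid shift mm [3.44 0.68 0.58] edge rise 1.56 far rise -0.41 rot [-0.2   0.96 -0.17] rms px 1.559
```

```bash

python3 -m jog '[[1,-0.001,0,0,0],[1,-0.001,0,0,0],[1,0,0,0,0],[1,0,0,0,0],[1,0,0,0,0]]' | egrep 'tcp|wrist|ori|gap'
python3 lid.py; python3 - <<'E'
from h import *
to([.4731,-.1205,.1193],101.6)
o=[]
for n in ['scene','side']:
    c=env.read_camera(n);x,y=map(int,proj(c,[.53,-.08,.11])); o.append(cv2.resize(c['img'][y-45:y+45,x-65:x+65,::-1],None,fx=3,fy=3,interpolation=cv2.INTER_CUBIC))
cv2.imwrite('pics/c6.png',np.vstack(o))
E
```

```text
tcp_pos: [0.475, -0.1201, 0.1194]
orientation: [-0.002, -0.101, 0.995, -0.0]
wrist_force: [-8.3, -2.0, 10.0]
finger_gap: 0.0226
45 lid shift mm [3.51 0.47 0.8 ] edge rise 2.53 far rise -0.93 rot [-0.57  1.65  0.18] rms px 1.202
t 15.0 tcp [ 0.475  -0.1201  0.1194] yaz 101.62 tool shift [0.002  0.     0.0001] turn 0.02 tilt -1.0 gap 0.022623618361073804 grip 63.03288459777832 F [-8.8 -1.3 10.8]
```

View pics/c6.png

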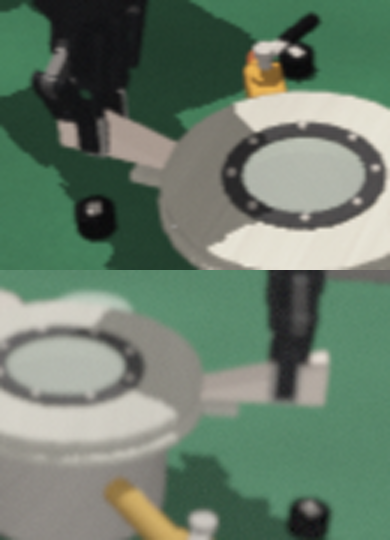

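The last view shows the wedge flat on the pad with its tip under the rim, the gripper clear of the lid, and the lever still at 45°. The optical lift reads about 2.5 mm and the geometric estimate about 1.5–2 mm. I'll push 1 mm more to centre it, let it settle and hand in.

```bash

python3 -m jog '[[1,-0.001,0,0,0],[1,0,0,0,0],[1,0,0,0,0],[1,0,0,0,0],[1,0,0,0,0]]' | egrep 'tcp|wrist|grip'
python3 lid.py; python3 -c "
from h import *
print(env.hand_in())"
```

```text
tcp_pos: [0.476, -0.1199, 0.1193]
wrist_force: [-9.3, -2.2, 9.8]
grip_force: 63.0
45 lid shift mm [3.54 0.47 0.92] edge rise 2.76 far rise -0.91 rot [-0.64  1.74  0.23] rms px 1.201
the job is handed in; nothing more can be done
None
```

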